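# Stow the board holder and click the case shut

### The arm

A 7-joint arm with a two-finger parallel gripper is mounted at the origin on the work surface. World frame = base frame: x ahead of the robot, y to its left, z up, the work surface at z = 0. Lengths are in m, angles in rad, forces in N, time in s.
With the tool pointing down it reaches from about 0.4 to 0.925 m from the base axis. Payload 4.1 kg.
Tool frame: the origin (TCP) lies at the very end of the fingers, on their centre line; the grasp point (between the pads) lies 19 mm behind it (arm.grip_point_offset is the distance from the TCP to the grasp point, in m); z points along the fingers, y is the line along which they close (so a half turn about z gives the same grasp; the last joint's range is limited). The gripper opens to 85 mm and grips with 20 to 120 N. Pads are 22 mm wide; open, the fingers measure 114 mm over their backs; the gripper's body (76 mm by 85 mm) begins 54 mm behind the grasp point. The pads swing forward as they close: fully open they stand 13 mm farther back than shut.
Start: joints at [1.083, 0.398, 0.045, 1.537, -0.019, 1.207, -0.051], TCP at [0.246, -0.602, 0.231] pointing down, gripper open.
Joint ranges: [-2.82, 2.82], [-0.49, 2.23], [-1.37, 1.46], [0, 2.46], [-1.36, 4.5], [0.23, 2], [-2.94, 2.94]. Speed limits (rad/s): [2.57, 2.57, 3.14, 3.14, 3.14, 3.14, 3.14].

### API

Orientations are given as a 3x3 rotation matrix whose columns are the frame's x, y, z axes.
In Python, from workcell import arm gives the robot as it stands.
- The arm moves only by the tool drive_tool, never from a script. Its arguments are lists of equal length, an entry for each row: "dp": the shift along the world's x, y, z in m, a list of three; "turn": the turn about the world's z in degrees. In form: {"dp": [[x, y, z], ...], "turn": [turn, ...]}. A call has 1 to 10 rows; each row shifts and turns the commanded pose from where the row before left it; what a row does not reach is not made up. A row lasts 1/8 s, in which the tool goes at most 62.5 mm and 10.7 degrees, less where a joint would pass 70% of its speed; a pose out of reach is approached as far as the arm can. A call is refused whole if a number of a shift passes 0.0625 or a number of a turn 10.7, either way. A call with a gripper value outside its range is refused whole. "jaw" is the opening, from 0 (shut) to 1 (fully open), set as the call begins (left out, the last holds). The fingers move at their own pace and stop on an object; "newtons" is the grip in N (left out, the last holds). Time passes only in rows, so rows that do not move let the fingers close. It gives the time, the measured TCP pose, the force, the opening and the grip force at its end, in the units of the state.
- arm.state(): the state, without advancing time (a new reading comes with each control period).
- arm.snapshot(name): name is "scene" or "top" or "wrist"; returns the picture (384x512x3 uint8, red, green, blue); there is no depth.
- arm.get_calibration(name): a dict with "fx", "fy", "cx", "cy" (pixels), "xyz" and "attitude" of the camera in the world. Camera axes: x right, y up, looking along -z (the intrinsics and any distortion apply to the point x, -y, -z); pixel columns grow to the right and rows downward; lengths in m; the calibration is good to about 2 mm. A picture is of the moment at which its call begins: read the wrist's pose just before it. get_calibration takes no time and is no camera call; for the wrist camera it gives the pose at the moment of the call.
- arm.hand_in(): hands the job in; it is judged then, once.
The state is a dict: "clock": time; "joint_positions": joint angles; "joint_velocities": joint speeds; "joint_efforts": joint torques, N m; "tcp_pos": TCP position; "ee_rot": TCP orientation; "wrist_force": force on the tool from outside, world axes, zero at the start; "moment": the same for the moment, N m; "finger_gap": opening from 0.0 (shut) to 1.0 (fully open); "gripper_force": force on a finger pad.
Only numpy, scipy, OpenCV 4.12 (cv2) and the standard library are available. Lean on these libraries where they do the work, as an engineer would, in place of code of your own. Each camera call takes 0.05 s, during which the arm holds its last target. There are 200 camera calls.

### The job

Put the orange board holder away: slide it along the T-track to the open end, lift it off and stand it upright inside the open storage case. Then close the blue lid and press its free edge down past the spring catch until it clicks fully shut. Leave the bottle, cup and circuit board where they are.

Things in the scene. Friction and masses are not known exactly. Their poses are not given: they have to be found in the camera images.
- rail: Aluminium T-track fixed on the bench, left or right of the robot (the case on the other side). 220 mm long (x), 40 wide (y), 18 high. Origin: centre of its underside. Floor 5 mm thick; 30 x 9 mm channel under two 4 mm lips with a 14 mm slot. Walls and lips run from x = -55 mm to the black end cap at +110 mm.
- rail_open (a point): The open end of the track, towards the robot: from x = -110 to -55 mm of the track only the bare floor goes on, with no walls or lips. This point is on top of that floor, at track x = -82 mm, 5 mm above the bench. A holder centred over it is clear of the lips and lifts straight up. Axes as the track.
- holder_mid (a point): Loose orange board holder, about 0.16 kg, captive in the track. Point: centre of its grip block, 37 mm above its underside, at the start 42 mm above the bench. Block 30 mm long (x, along the track), 24 wide (y, the faces to pinch), 44 high. Neck below 10 mm wide; T foot 26 x 26 x 6 mm, some 2 mm play in the track. Whole height 59 mm. Brass screw sticks out 8 mm at +x, 13 mm above the point.
- case: Grey open-topped plastic storage case fixed on the bench, 130 mm (x) by 160 mm (y), 72 mm high, walls and floor 4 mm. Origin: centre of its underside; x points from the front wall (catch, robot's side) to the hinge. Hinge line along y at x = +65 mm, 73 mm above the bench.
- lid (a joint): Opening of the blue lid (rad): 0 flat and shut, 1.57 upright, to 1.95 leaning away from the robot; starts at 1.6 to 1.9. Plate 139 mm (hinge to free edge) x 164 x 6 mm, underside in the hinge plane. Stays where left (2 N at the free edge moves it). From about 0.08 rad (edge 10 mm high) a yellow tongue meets a sprung roller; about 10 N on the edge snaps it past, and the roller holds it at 0.
- lid_edge (a point): Middle of the lid's free edge, on its outer (top) face, 139.5 mm from the hinge line, 79 mm above the bench when shut. The yellow patch just behind it (22 x 40 mm) is the place to press. Below it a yellow tongue hangs 25 mm, outside the front wall. Axes: x from free edge to hinge, z out of the outer face.
- flux: Yellow bottle with red cap, 40 mm diameter, 110 mm high, standing between track and case on the far side; leave alone. Origin: centre of its underside.
- cup: White plastic cup, 72 mm across, 70 mm high, off to the left; leave alone. Origin: centre of its underside.
- board: Green circuit board 120 x 90 mm with heat sink and two black capacitors, up to 26 mm high, off to the right; leave alone. Origin: centre of its underside.
Not all that is in view belongs to the job. Of the things that look like the part that bears holder_mid, the smaller one is meant. Several things have the shape of the case; the one meant has the colours described above.

How it is judged:
On the way, in this order (a step that is already met when the one before it is completed fails the run):
1. the holder is slid along the track until its foot is out from under the lips at the open end (x of holder_mid in the frame of rail below -0.065 m), for 0.05 s.
2. the holder is lifted off the track (z of holder_mid in the frame of rail above 0.065 m), for 0.1 s.
3. the holder stands upright on the floor of the open case, let go (x of holder_mid in the frame of case between -0.06 and 0.06 m and y of holder_mid in the frame of case between -0.075 and 0.075 m and z of holder_mid in the frame of case below 0.046 m and angle between holder_mid's own z axis and vertical below 0.2 rad and contact force between the fingers and holder below 0.05 N and value of joint lid above 0.3 rad), for 0.2 s.
4. the lid is pressed past its catch and is fully shut (value of joint lid below 0.03 rad), for 0.2 s.
At the end, for the whole second after the job is handed in: The lid is held shut by its catch (within 0.03 rad of flat) with the holder at rest inside the case, standing upright on its floor (within 0.2 rad) (value of joint lid below 0.03 rad and x of holder_mid in the frame of case between -0.06 and 0.06 m and y of holder_mid in the frame of case between -0.075 and 0.075 m and z of holder_mid in the frame of case between 0.035 and 0.046 m and angle between holder_mid's own z axis and vertical below 0.2 rad and linear speed of holder below 0.02 m/s); the robot touches nothing.
It fails at once if the bottle is moved more than 30 mm or tipped (distance of flux from where it was at the start of the episode above 0.03 m or angle between flux's own z axis and vertical above 0.5 rad).
It fails at once if the cup is moved more than 30 mm or tipped (distance of cup from where it was at the start of the episode above 0.03 m or angle between cup's own z axis and vertical above 0.5 rad).
It fails at once if the circuit board is moved more than 30 mm (distance of board from where it was at the start of the episode above 0.03 m).
It also fails if it takes over 64 s, if anything falls off the work surface, if the arm or the gripper's body presses on something with over 40 N, if the wrist force passes 120 N, or if a joint passes its speed limit or range.

## Working session

There is one attempt and no reset: what is moved stays moved. The work goes in short steps, Python scripts to look and compute and a tool call to move; the robot and the scene stay as the last step left them, time stands still between calls to the robot, and variables do not carry over. Pictures are saved under pics/ and viewed, at most 10 in all, crops included, and the job is handed in when it is done.

Besides the shell and the picture viewer there is one more tool, called after ">>>" in YAML: its name, and indented under it one key for each argument. drive_tool: Moves the arm, as the interface text tells. Its arguments: {"type":"object","properties":{"dp":{"type":"array","items":{"type":"array","items":{"type":"number"}}},"turn":{"type":"array","items":{"type":"number"}},"jaw":{"type":"number"},"newtons":{"type":"number"}},"required":["dp","turn"]}

```bash
mkdir -p pics; cat > h.py <<'E'
import numpy as np,cv2
from workcell import arm
def snap(n,f):
    c=arm.get_calibration(n);im=arm.snapshot(n);cv2.imwrite('pics/'+f,im[:,:,::-1]);return c,im
def ray(c,u,v):
    d=np.array([(u-c['cx'])/c['fx'],-(v-c['cy'])/c['fy'],-1.]);R=np.array(c['attitude']);R=R.reshape(3,3) if R.size==9 else R
    return np.array(c['xyz']),R@d
def onz(c,u,v,z):
    o,d=ray(c,u,v);return o+d*(z-o[2])/d[2]
E
python3 - <<'E'
from h import *
for n in('top','scene'):
    c,im=snap(n,n+'0.png');print(n,c)
s=arm.state();print(s['tcp_pos'],s['ee_rot'],s['finger_gap'],s['clock'])
a=cv2.imread('pics/top0.png');b=cv2.imread('pics/scene0.png')
E
```

```text
top {'fx': 399.7338873286303, 'fy': 399.7338873286303, 'cx': 251.52241675527847, 'cy': 194.537146103284, 'xyz': array([ 0.38988041, -0.03757692,  1.20593295]), 'attitude': array([[ 0.01167635,  0.9947073 , -0.10208357],
       [-0.99992681,  0.01129192, -0.00434286],
       [-0.00316715,  0.10212681,  0.99476635]])}
scene {'fx': 395.47894732072007, 'fy': 395.47894732072007, 'cx': 254.30426107393137, 'cy': 185.4736579537175, 'xyz': array([ 0.99719433, -0.77481995,  0.82398953]), 'attitude': array([[ 0.83885228, -0.34292402,  0.42276467],
       [ 0.54432747,  0.53678659, -0.64464545],
       [-0.00586999,  0.77088473,  0.63694762]])}
[ 0.24622943 -0.60094877  0.23038673] [[ 9.25305498e-01  3.79221784e-01 -7.57551481e-04]
 [ 3.79222521e-01 -9.25304240e-01  1.53071649e-03]
 [-1.20484561e-04 -1.70366096e-03 -9.99998542e-01]] 0.9986250228346228 0.1
```

View pics/top0.png

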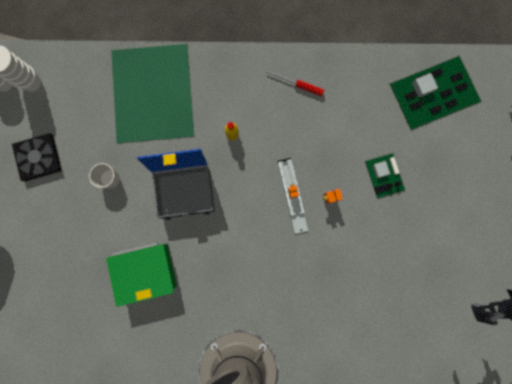

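View pics/scene0.png

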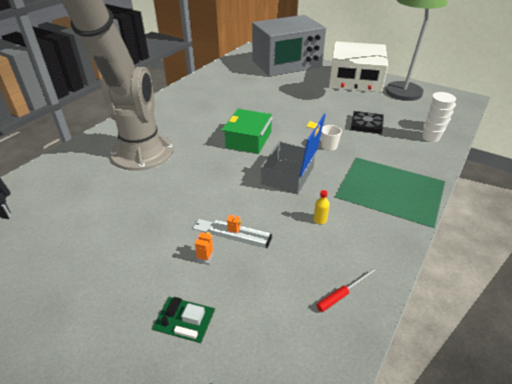

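Top view: track from cap (285,160) to open end (301,232), with the holder on it at (293,190). A larger decoy holder stands at (333,196). The grey case with the blue lid is around (185,190).

```bash
python3 - <<'E'
from h import *
c=arm.get_calibration('top')
for nm,u,v,z in[('cap',286,160,.018),('open',301,232,.005),('hold',293.5,187,.064),('decoy',335,194,.07),('flux',231.5,127,.11),
 ('c_fl',159,217,.072),('c_fr',213,211,.072),('c_br',210,167,.072),('c_bl',155,173,.072),('cup',101,176,.07)]:
    print(nm,onz(c,u,v,z).round(3))
im=cv2.imread('pics/top0.png')
cv2.imwrite('pics/crop.png',cv2.resize(im[110:250,130:350],None,fx=3.6,fy=3.6,interpolation=cv2.INTER_CUBIC))
E
```

```text
cap [ 0.618 -0.135  0.018]
open [ 0.402 -0.182  0.005]
hold [ 0.53  -0.153  0.064]
decoy [ 0.511 -0.271  0.07 ]
flux [0.692 0.026 0.11 ]
c_fl [0.439 0.229 0.072]
c_fr [0.458 0.076 0.072]
c_br [0.584 0.088 0.072]
c_bl [0.565 0.245 0.072]
cup [0.555 0.401 0.07 ]
```

View pics/crop.png

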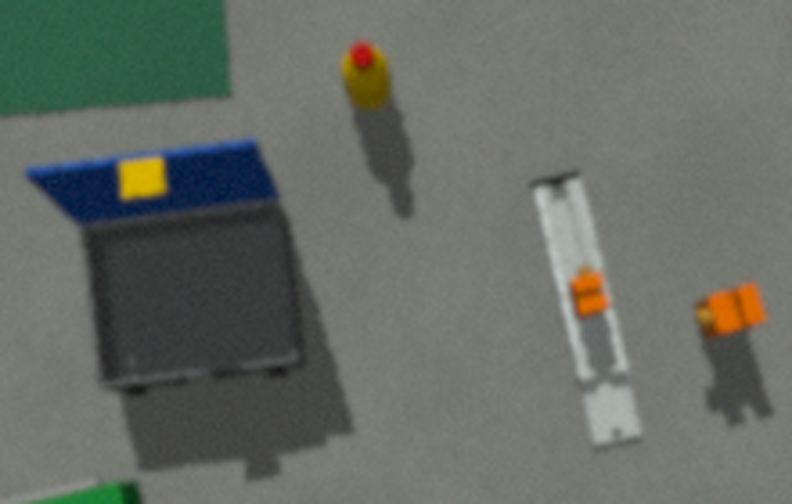

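>>> drive_tool:
  dp:
    - [0.028, 0.045, 0]
    - [0.028, 0.045, 0]
    - [0.028, 0.045, 0]
    - [0.028, 0.045, 0]
    - [0.028, 0.045, 0]
    - [0.028, 0.045, 0]
    - [0.028, 0.045, 0]
    - [0.028, 0.045, 0]
    - [0.028, 0.045, 0]
    - [0.028, 0.045, 0]
  turn: [-1, -1, -1, -1, -1, -1, -1, -1, -1, -1]
  jaw: 0.65

```text
clock: 1.35
tcp_pos: [0.5268, -0.15, 0.231]
ee_rot: [[0.977, 0.212, -0.0], [0.212, -0.977, -0.0], [-0.001, 0.0, -1.0]]
wrist_force: [0.4, -1.2, 0.1]
finger_gap: 0.65
gripper_force: 0.0
```

>>> drive_tool:
  dp:
    - [0, 0, 0]
    - [0, 0, 0]
  turn: [0, 0]

```text
clock: 1.6
tcp_pos: [0.5259, -0.1519, 0.2308]
ee_rot: [[0.977, 0.213, -0.001], [0.213, -0.977, -0.001], [-0.001, 0.0, -1.0]]
wrist_force: [-0.0, -0.5, -0.3]
finger_gap: 0.647
gripper_force: 0.0
```

```bash
python3 - <<'E'
from h import *
c,im=snap('wrist','w1.png');print(c);s=arm.state();print(s['tcp_pos'],s['ee_rot'],s['joint_positions'],s['wrist_force'])
E
```

```text
{'fx': 297.7559876852556, 'fy': 297.7559876852556, 'cx': 255.99718664223758, 'cy': 185.40228148733053, 'xyz': array([ 0.59736771, -0.1356696 ,  0.37323957]), 'attitude': array([[ 2.12748635e-01,  9.35359246e-01,  2.82561673e-01],
       [-9.77106960e-01,  2.03683842e-01,  6.14400645e-02],
       [-8.47147157e-05, -2.89164267e-01,  9.57279489e-01]])}
[ 0.52561259 -0.15284019  0.23093567] [[ 9.77489454e-01  2.10980931e-01 -1.18956099e-03]
 [ 2.10980171e-01 -9.77490066e-01 -7.32963917e-04]
 [-1.31742546e-03  4.65490718e-04 -9.99999024e-01]] [ 0.40300723  0.22281826 -0.23314526  1.77801903  0.05702668  1.14824751
 -1.2062527 ] [-1.09855379  0.56885009 -0.11067387]
```

View pics/w1.png

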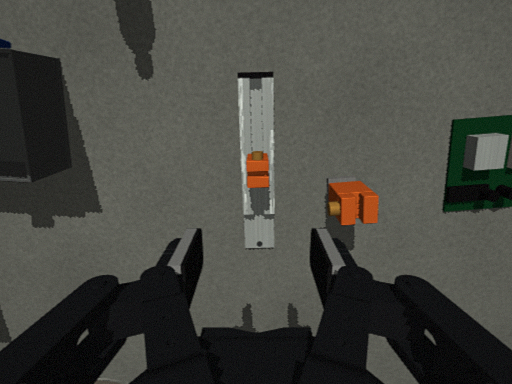

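The wrist view shows the track from cap (256,74) to open end (260,248). The holder top is at about (258,171) with its screw at (258,155), and the decoy is at (352,203).

```bash
python3 - <<'E'
from h import *
c=dict(fx=297.756,fy=297.756,cx=255.997,cy=185.402,xyz=np.array([.59737,-.13567,.37324]),attitude=np.array([[.212749,.935359,.282562],[-.977107,.203684,.06144],[-.0000847,-.289164,.957279]]))
im=cv2.imread('pics/w1.png');hsv=cv2.cvtColor(im,cv2.COLOR_BGR2HSV)
m=cv2.inRange(hsv,(3,150,90),(14,255,255));n,l,st,ce=cv2.connectedComponentsWithStats(m)
for i in range(1,n):
    if st[i,4]>40:print(st[i],ce[i])
A=onz(c,256,71.5,.018);B=onz(c,259.5,248,.005);d=A-B;print(A,B,np.hypot(*d[:2]),np.degrees(np.arctan2(d[1],d[0])))
for p in[(247,155),(269,155),(247,187),(269,187),(258,187),(258,155)]:print(p,onz(c,*p,.064).round(4))
E
```

```text
[247 153  22  35 623] [257.35473515 171.60995185]
[ 329  181   50   44 1432] [355.98324022 201.7353352 ]
[ 0.6224014  -0.13019239  0.018     ] [ 0.40156071 -0.18321788  0.005     ] 0.22711739484566512 13.501552001927402
(247, 155) [ 0.5367 -0.1392  0.064 ]
(269, 155) [ 0.5417 -0.1618  0.064 ]
(247, 187) [ 0.5022 -0.1464  0.064 ]
(269, 187) [ 0.5073 -0.1697  0.064 ]
(258, 187) [ 0.5048 -0.158   0.064 ]
(258, 155) [ 0.5392 -0.1505  0.064 ]
```

>>> drive_tool:
  dp:
    - [-0.0045, -0.002, -0.045]
    - [0, 0, -0.05]
    - [0, 0, -0.05]
    - [0, 0, -0.04]
    - [0, 0, -0.02]
    - [0, 0, 0]
  turn: [0.5, 0, 0, 0, 0, 0]

```text
clock: 2.4
tcp_pos: [0.5197, -0.1549, 0.0248]
ee_rot: [[0.976, 0.219, -0.004], [0.219, -0.976, 0.0], [-0.004, -0.001, -1.0]]
wrist_force: [-0.7, -0.1, 0.4]
finger_gap: 0.651
gripper_force: 0.0
```

>>> drive_tool:
  dp:
    - [0, 0, 0]
    - [0, 0, 0]
    - [0, 0, 0]
    - [0, 0, 0]
    - [0, 0, 0]
  turn: [0, 0, 0, 0, 0]
  jaw: 0
  newtons: 30

```text
clock: 3.02
tcp_pos: [0.5231, -0.1542, 0.0278]
ee_rot: [[0.975, 0.221, 0.002], [0.221, -0.975, -0.001], [0.002, 0.002, -1.0]]
wrist_force: [-1.2, -0.6, 6.2]
finger_gap: 0.273
gripper_force: 30.3
```

>>> drive_tool:
  dp:
    - [-0.01, -0.0023, 0]
    - [-0.01, -0.0023, 0]
    - [-0.01, -0.0023, 0]
    - [-0.01, -0.0023, 0]
    - [0, 0, 0]
  turn: [0, 0, 0, 0, 0]

```text
clock: 3.65
tcp_pos: [0.4829, -0.163, 0.0277]
ee_rot: [[0.975, 0.221, 0.004], [0.221, -0.975, -0.001], [0.003, 0.002, -1.0]]
wrist_force: [1.6, 0.2, 7.7]
finger_gap: 0.28
gripper_force: 30.6
```

>>> drive_tool:
  dp:
    - [-0.01, -0.0023, 0]
    - [-0.01, -0.0023, 0]
    - [-0.01, -0.0023, 0]
    - [-0.01, -0.0023, 0]
    - [-0.012, -0.0028, 0]
    - [0, 0, 0]
  turn: [0, 0, 0, 0, 0, 0]

```text
clock: 4.4
tcp_pos: [0.431, -0.1753, 0.0277]
ee_rot: [[0.975, 0.221, 0.004], [0.221, -0.975, -0.001], [0.004, 0.002, -1.0]]
wrist_force: [1.2, -0.2, 8.9]
finger_gap: 0.275
gripper_force: 30.6
```

```bash
python3 - <<'E'
from h import *
c,im=snap('wrist','w2.png')
c,im=snap('top','t2.png')
a=cv2.imread('pics/w2.png')
b=cv2.resize(cv2.imread('pics/t2.png')[140:250,240:350],None,fx=3.49,fy=3.49)
cv2.imwrite('pics/v2.png',cv2.resize(np.hstack([a,b[:384,:280]]),(792,384)))
E
```

```text
(no output)
```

View pics/v2.png

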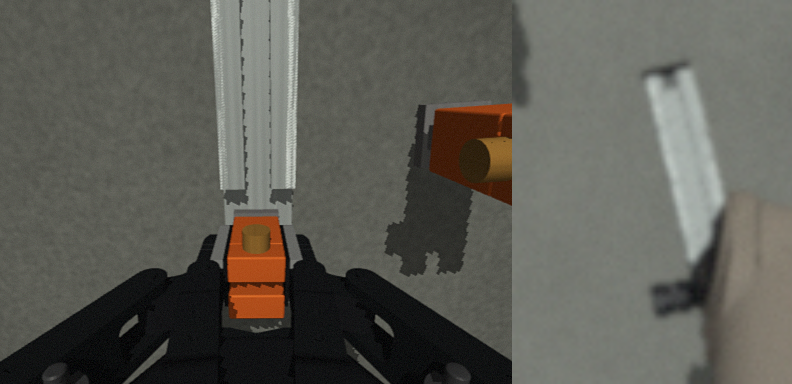

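>>> drive_tool:
  dp:
    - [0, 0, 0.01]
    - [0, 0, 0.02]
    - [0, 0, 0.03]
    - [0, 0, 0.04]
    - [0, 0, 0.04]
    - [0, 0, 0.03]
    - [0, 0, 0.02]
    - [0, 0, 0]
  turn: [0, 0, 0, 0, 0, 0, 0, 0]

```text
clock: 5.5
tcp_pos: [0.4293, -0.1748, 0.2169]
ee_rot: [[0.975, 0.221, 0.0], [0.221, -0.975, -0.001], [0.0, 0.001, -1.0]]
wrist_force: [-0.2, -0.3, -2.8]
finger_gap: 0.276
gripper_force: 29.8
```

>>> drive_tool:
  dp:
    - [0, 0.03, 0]
    - [0, 0.04, 0]
    - [0, 0.045, 0]
    - [0, 0.045, 0]
    - [0, 0.045, 0]
    - [0, 0.045, 0]
    - [0, 0.045, 0]
    - [0, 0.03, 0]
    - [0, 0, 0]
    - [0, 0, 0]
  turn: [-1, -1, -1, -1, -1, -0.5, 0, 0, 0, 0]

```text
clock: 6.75
tcp_pos: [0.4288, 0.1489, 0.2149]
ee_rot: [[0.992, 0.126, -0.003], [0.126, -0.992, -0.002], [-0.003, 0.001, -1.0]]
wrist_force: [0.4, -0.2, -2.8]
finger_gap: 0.28
gripper_force: 29.9
```

```bash
python3 - <<'E'
from h import *
c,im=snap('wrist','w3.png');print(c);s=arm.state();print(s['tcp_pos'],s['finger_gap'],s['clock'])
E
```

```text
{'fx': 297.7559876852556, 'fy': 297.7559876852556, 'cx': 255.99718664223758, 'cy': 185.40228148733053, 'xyz': array([0.50164003, 0.15901414, 0.35713575]), 'attitude': array([[ 1.26099671e-01,  9.49105641e-01,  2.88612812e-01],
       [-9.92017101e-01,  1.20359840e-01,  3.76242040e-02],
       [ 9.71952419e-04, -2.91053245e-01,  9.56706362e-01]])}
[0.42916462 0.14862193 0.21519799] 0.27528006318418147 6.8
```

View pics/w3.png

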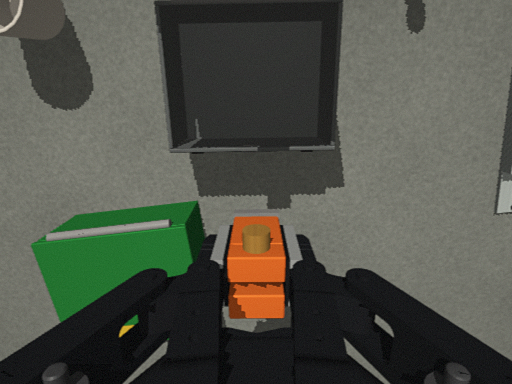

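The case rim in the wrist view: front-left (170,151), front-right (335,148), back-left (156,3), back-right (341,1). The green decoy case is at lower left, clear of the descent.

```bash
python3 - <<'E'
from h import *
c=arm.get_calibration('wrist')
P={k:onz(c,*p,.072) for k,p in dict(fl=(170,151),fr=(335,148),bl=(156,3),br=(341,1)).items()}
for k in P:print(k,P[k].round(4))
d=P['fl']-P['fr'];e=P['bl']-P['fl'];print(np.hypot(*d[:2]),np.hypot(*e[:2]),np.degrees([np.arctan2(-d[0],d[1]),np.arctan2(e[1],e[0])]))
print(onz(c,257,242,.215-.023+.059+.0))
t=arm.get_calibration('top')
for p in[(139,158),(202,150)]:
    o,dd=ray(t,*p)
    for z in(.19,.21):print(p,onz(t,*p,z).round(3))
E
```

```text
fl [0.4401 0.2345 0.072 ]
fr [0.4629 0.0766 0.072 ]
bl [0.5652 0.2515 0.072 ]
br [0.5862 0.0968 0.072 ]
0.15951145894848875 0.12621552819658283 [8.22462556 7.74559205]
[0.44663302 0.15118556 0.251     ]
(139, 158) [0.586 0.258 0.19 ]
(139, 158) [0.582 0.253 0.21 ]
(202, 150) [0.608 0.096 0.19 ]
(202, 150) [0.604 0.094 0.21 ]
```

>>> drive_tool:
  dp:
    - [0.025, 0.006, 0]
    - [0.0265, 0.005, 0]
    - [0, 0, -0.03]
    - [0, 0, -0.04]
    - [0, 0, -0.04]
    - [0, 0, -0.035]
    - [0, 0, -0.025]
    - [0, 0, 0]
  turn: [0.7, 0, 0, 0, 0, 0, 0, 0]

```text
clock: 7.8
tcp_pos: [0.4796, 0.159, 0.0443]
ee_rot: [[0.991, 0.137, -0.005], [0.137, -0.991, -0.003], [-0.006, 0.002, -1.0]]
wrist_force: [-0.6, -0.6, -1.7]
finger_gap: 0.273
gripper_force: 29.8
```

>>> drive_tool:
  dp:
    - [0, 0, -0.008]
    - [0, 0, -0.006]
    - [0, 0, 0]
  turn: [0, 0, 0]

```text
clock: 8.18
tcp_pos: [0.4815, 0.1612, 0.0325]
ee_rot: [[0.99, 0.139, 0.0], [0.139, -0.99, -0.0], [0.0, 0.0, -1.0]]
wrist_force: [-0.7, 0.2, -2.2]
finger_gap: 0.274
gripper_force: 29.9
```

>>> drive_tool:
  dp:
    - [0, 0, -0.003]
    - [0, 0, -0.002]
    - [0, 0, -0.001]
    - [0, 0, 0]
  turn: [0, 0, 0, 0]

```text
clock: 8.68
tcp_pos: [0.4815, 0.1613, 0.0267]
ee_rot: [[0.99, 0.139, 0.0], [0.139, -0.99, -0.0], [-0.0, 0.0, -1.0]]
wrist_force: [-2.6, -0.8, 2.8]
finger_gap: 0.282
gripper_force: 30.6
```

>>> drive_tool:
  dp:
    - [0, 0, 0]
    - [0, 0, 0]
    - [0, 0, 0]
    - [0, 0, 0]
  turn: [0, 0, 0, 0]
  jaw: 0.6

```text
clock: 9.18
tcp_pos: [0.4815, 0.1613, 0.0263]
ee_rot: [[0.99, 0.139, 0.0], [0.139, -0.99, -0.0], [0.0, 0.0, -1.0]]
wrist_force: [0.0, -0.3, 0.3]
finger_gap: 0.598
gripper_force: 0.0
```

>>> drive_tool:
  dp:
    - [0, 0, 0.015]
    - [0, 0, 0.03]
    - [0, 0, 0.04]
    - [0, 0, 0.04]
    - [-0.02, 0, 0.04]
    - [-0.03, 0, 0.03]
    - [0, 0, 0]
    - [0, 0, 0]
  turn: [0, 0, 0, 0, 0, 0, 0, 0]

```text
clock: 10.18
tcp_pos: [0.4316, 0.161, 0.2215]
ee_rot: [[0.99, 0.139, 0.001], [0.139, -0.99, -0.0], [0.001, 0.001, -1.0]]
wrist_force: [-0.2, 0.1, -0.7]
finger_gap: 0.595
gripper_force: 0.0
```

```bash
python3 - <<'E'
from h import *
c,im=snap('wrist','w4.png');c2,i2=snap('scene','s4.png')
a=cv2.imread('pics/w4.png');b=cv2.resize(cv2.imread('pics/s4.png')[90:218,220:350],None,fx=3,fy=3)
cv2.imwrite('pics/v4.png',cv2.resize(np.hstack([a,b]),(795,340)))
s=arm.state();print(s['tcp_pos'],s['joint_positions'])
E
```

```text
[0.43146023 0.16088156 0.22059087] [ 0.11875807  0.09196237 -0.60010114  1.96807501  0.05777385  1.09960631
 -1.93771206]
```

View pics/v4.png

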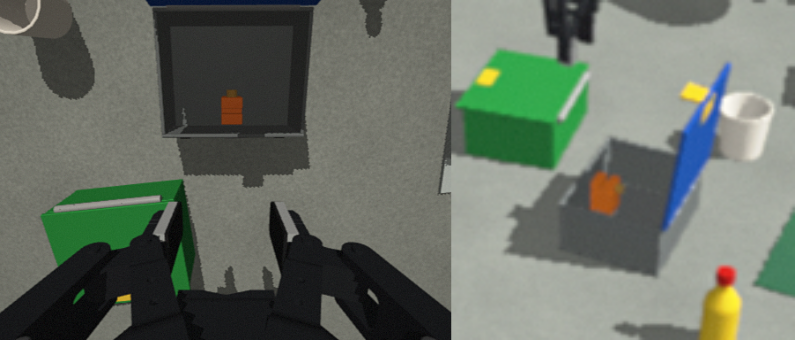

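Wrist and scene views show the holder upright in the case at about (232,110) of the composite, with the lid still open. Next I go over the lid and pull it shut from behind.

>>> drive_tool:
  dp:
    - [0, 0, 0.03]
    - [0.02, 0.0025, 0.025]
    - [0.04, 0.004, 0]
    - [0.045, 0.005, 0]
    - [0.045, 0.005, 0]
    - [0.045, 0.005, 0]
    - [0.038, 0.003, 0]
    - [0, 0, 0]
    - [0, 0, 0]
  turn: [0, 0, 0, 0, 0, 0, 0, 0, 0]
  jaw: 0

```text
clock: 11.4
tcp_pos: [0.6637, 0.1859, 0.2748]
ee_rot: [[0.99, 0.139, -0.003], [0.139, -0.99, -0.0], [-0.003, -0.0, -1.0]]
wrist_force: [-0.6, 0.6, 0.4]
finger_gap: 0.001
gripper_force: 0.0
```

>>> drive_tool:
  dp:
    - [0, 0, -0.03]
    - [0, 0, -0.035]
    - [0, 0, -0.025]
    - [0, 0, 0]
    - [0, 0, 0]
  turn: [0, 0, 0, 0, 0]

```text
clock: 12.02
tcp_pos: [0.6646, 0.1862, 0.1879]
ee_rot: [[0.99, 0.139, 0.002], [0.139, -0.99, 0.0], [0.002, -0.0, -1.0]]
wrist_force: [-0.1, -0.4, 0.3]
finger_gap: -0.003
gripper_force: 0.0
```

```bash
python3 - <<'E'
from h import *
c2,i2=snap('scene','s5.png');snap('top','t5.png')
a=cv2.resize(cv2.imread('pics/s5.png')[50:210,200:360],None,fx=2.5,fy=2.5);b=cv2.resize(cv2.imread('pics/t5.png')[100:260,90:250],None,fx=2.5,fy=2.5)
cv2.imwrite('pics/v5.png',np.hstack([a,b]))
E
```

```text
(no output)
```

View pics/v5.png

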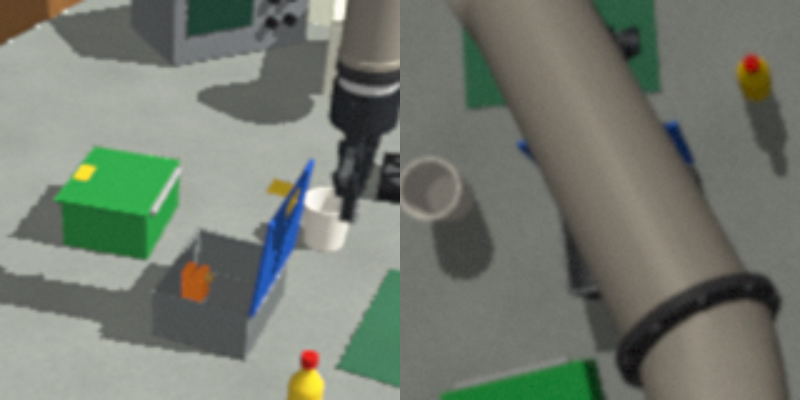

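>>> drive_tool:
  dp:
    - [-0.0228, -0.0032, 0.001]
    - [-0.0228, -0.0032, 0.001]
    - [-0.0228, -0.0032, 0.001]
    - [-0.0158, -0.0022, -0.0015]
    - [-0.0158, -0.0022, -0.0015]
    - [-0.0136, -0.0019, -0.005]
    - [-0.0136, -0.0019, -0.005]
    - [-0.0121, -0.0017, -0.008]
    - [-0.0121, -0.0017, -0.008]
  turn: [0, 0, 0, 0, 0, 0, 0, 0, 0]

```text
clock: 13.25
tcp_pos: [0.5125, 0.1646, 0.16]
ee_rot: [[0.99, 0.139, 0.001], [0.139, -0.99, 0.0], [0.001, 0.0, -1.0]]
wrist_force: [0.3, 0.2, 0.5]
finger_gap: 0.002
gripper_force: 0.3
```

>>> drive_tool:
  dp:
    - [-0.0097, -0.0014, -0.011]
    - [-0.0097, -0.0014, -0.011]
  turn: [0, 0]

```text
clock: 13.5
tcp_pos: [0.4929, 0.1616, 0.1374]
ee_rot: [[0.99, 0.139, -0.0], [0.139, -0.99, -0.0], [-0.0, 0.0, -1.0]]
wrist_force: [0.5, 0.8, -0.5]
finger_gap: -0.002
gripper_force: 0.2
```

```bash
python3 - <<'E'
from h import *
c2,i2=snap('scene','s6.png')
cv2.imwrite('pics/v6.png',cv2.resize(cv2.imread('pics/s6.png')[80:210,200:360],None,fx=4,fy=4))
print(arm.state()['wrist_force'])
E
```

```text
[-1.23472119 -1.07117176 -0.82586688]
```

View pics/v6.png

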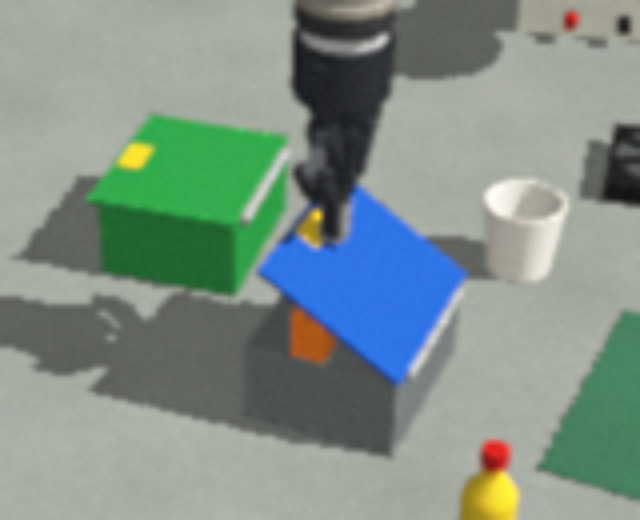

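The view shows the lid at about 0.5 rad, with the fingertips on it just behind the yellow patch (315,228). I continue down.

>>> drive_tool:
  dp:
    - [-0.0055, -0.0008, -0.0088]
    - [-0.0055, -0.0008, -0.0088]
    - [-0.0055, -0.0008, -0.0088]
    - [-0.005, -0.0007, -0.007]
    - [-0.004, -0.0005, -0.007]
    - [0, 0, -0.005]
    - [0, 0, 0]
  turn: [0, 0, 0, 0, 0, 0, 0]

```text
clock: 14.42
tcp_pos: [0.4679, 0.1581, 0.0925]
ee_rot: [[0.99, 0.139, -0.001], [0.139, -0.99, -0.0], [-0.001, 0.0, -1.0]]
wrist_force: [0.1, -0.9, 0.8]
finger_gap: 0.003
gripper_force: 0.0
```

>>> drive_tool:
  dp:
    - [0, 0, -0.004]
    - [0, 0, -0.003]
    - [0, 0, -0.003]
    - [0, 0, -0.002]
    - [0, 0, -0.002]
    - [0, 0, 0]
  turn: [0, 0, 0, 0, 0, 0]

```text
clock: 15.18
tcp_pos: [0.4683, 0.1583, 0.0791]
ee_rot: [[0.99, 0.139, 0.0], [0.139, -0.99, -0.0], [0.0, 0.0, -1.0]]
wrist_force: [-2.4, -0.5, 4.2]
finger_gap: 0.002
gripper_force: 1.7
```

>>> drive_tool:
  dp:
    - [0, 0, -0.001]
    - [0, 0, -0.001]
    - [0, 0, 0]
  turn: [0, 0, 0]

```text
clock: 15.55
tcp_pos: [0.4683, 0.1583, 0.0788]
ee_rot: [[0.99, 0.139, 0.0], [0.139, -0.99, -0.001], [-0.0, 0.001, -1.0]]
wrist_force: [-6.2, -1.6, 17.9]
finger_gap: 0.002
gripper_force: 9.3
```

>>> drive_tool:
  dp:
    - [0, 0, 0.01]
    - [0, 0, 0.03]
    - [0, 0, 0.05]
    - [0, 0, 0.05]
    - [-0.02, -0.05, 0.02]
    - [0, -0.06, 0]
    - [0, -0.06, 0]
    - [0, -0.06, 0]
    - [0, 0, 0]
    - [0, 0, 0]
  turn: [0, 0, 0, 0, 0, 0, 0, 0, 0, 0]

```text
clock: 16.8
tcp_pos: [0.4482, -0.0714, 0.2368]
ee_rot: [[0.99, 0.139, 0.0], [0.139, -0.99, 0.001], [0.0, -0.001, -1.0]]
wrist_force: [0.5, 0.5, -0.2]
finger_gap: -0.001
gripper_force: 0.0
```

```bash
python3 - <<'E'
from h import *
c2,i2=snap('scene','s7.png');snap('top','t7.png')
a=cv2.resize(cv2.imread('pics/s7.png')[80:240,200:360],None,fx=2.5,fy=2.5);b=cv2.resize(cv2.imread('pics/t7.png')[100:260,90:250],None,fx=2.5,fy=2.5)
cv2.imwrite('pics/v7.png',np.hstack([a,b]))
E
```

```text
(no output)
```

View pics/v7.png

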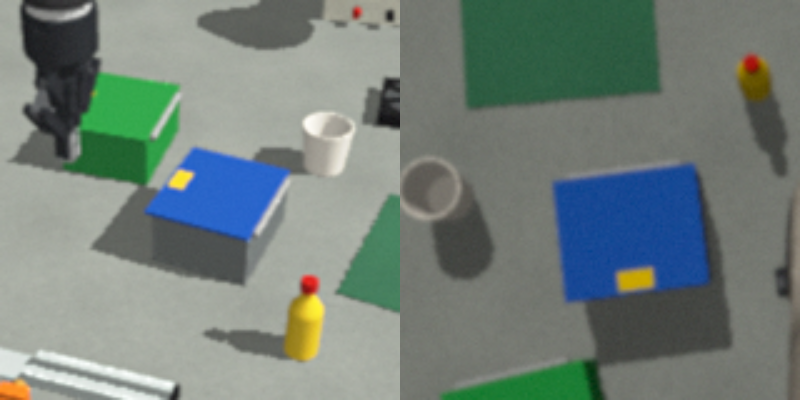

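Both views show the lid flat on the case (patch at (180,180) and (635,279)) and nothing disturbed.

```bash
python3 -c "
from workcell import arm
print(arm.hand_in())"
```

```text
the job is handed in; nothing more can be done
None
```

I handed the job in at about 17 s: the holder was last seen upright in the grey case, the blue lid looks flat and stopped firmly at 79 mm under an 18 N press, and the bottle and cup look unmoved (the circuit board was not re-checked, but the arm stayed clear of it).

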